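Third hand at the frame board: clamp the stile, butt the rail and hold it

TASK

I am about to screw this frame corner together on the assembly board and need a third hand. Shut the toggle clamp on the stile that is already lying in the board, then take the loose rail with the two pocket holes, lay it flat on the board with its pocket-hole end butted square against the stile and its long edge along the low side fence, and press it against the stile with a steady push of about 12 newtons (no less than 5, no more than 22). Finish while still holding it like that, do not let go or ease off, and leave the other things on the bench and board where they are.

Things in the scene. Friction and masses are not known exactly. Their poses are not given: they have to be found in the camera images.
- board: Fixed plywood assembly board, 320 (x) x 310 (y) x 18 mm; origin at the centre of its underside, top face 18 mm above it. Board x points to the dark back fence along its far side (near face at x +125 mm, 32 mm high above the board top), board y to the left, z up
- side_fence_end (a point): near end of the low dark wooden side fence at the board's left, on its inner (right) face at board-top level: board x +25, y +120 mm. The fence runs from here along board +x to the back fence, is 16 mm high above the board top and 25 mm thick; axes are the board's
- stile: Plain pine batten 45 (x) x 240 (y) x 20 mm, loose, already lying on the board against the back fence, its left end against the side fence; origin at the centre of its underside. Its near face, which the rail is butted against, is at board x = about +80 mm; held down only by the toggle clamp
- joint_place (a point): point fixed on the board, on the stile's near face, 10 mm above the board top and 22.5 mm to the right of the side fence's inner face (board x +79.8, y +97.5 mm): where the middle of the rail's pocket-hole end belongs
- rail_center (a point): centre of the loose pine rail, 200 (x) x 45 (y) x 20 mm, about 0.1 kg, lying flat on the bench to the left or right of the board; axes are the rail's: x along its length towards the end with the pocket holes, z up. Two dark oval pocket holes show on its top near the +x end
- rail_joint_end (a point): centre of the rail's end face at the pocket-hole end, 100 mm along +x from rail_center
- rail: the same rail; origin at the centre of its underside, same axes as rail_center. Bearing down on it makes it drag on the board, which takes from the push that reaches the stile
- clamp_handle (a joint): toggle clamp handle angle, rad: 0 = shut (level, pointing from its pivot to board -x), 0.8 to 0.95 at the start (outer end raised); turns about an axis parallel to board y, stiff (about 3 N at its end), stays where left. Pressing the outer end down to the stop swings the arm over (1.5 times the angle) and sets its rubber tip on the stile
- handle_pivot (a point): pivot of the clamp handle, fixed on the board at board x +30, y -75 mm, 33 mm above the board top
- handle_end (a point): point on the handle's upper side, 17 mm in from its outer end (100 mm out from the pivot and 13 mm above its line); moves with the handle. The handle's black grip is 20 mm wide (board y), 12 mm thick, 80 mm long
- clamp_arm: the clamp's steel arm with the rubber-tipped spindle 52 mm out from its pivot; stands up about 75 degrees while the clamp is open, lies level over the stile when shut; origin at its pivot (board x +50, y -75 mm, 29 mm above the board top). When open it reaches about 85 mm above the board top
- offcut: bystander: plain pine offcut 140 x 45 x 20 mm without pocket holes, on the other side of the board from the rail; origin at the centre of its underside
- screw_tin: bystander: open round metal tin of screws, 52 mm across, 17 mm high, standing on the board between the clamp and the rail's place
- pencil: bystander: flat carpenter's pencil 150 x 13 x 8 mm, lying at the near edge of the board, along board y, clear of the rail's place
- mallet: bystander: round carver's mallet standing on its head behind the board, 92 mm across, 235 mm tall
- glue: bystander: white glue bottle 60 mm across, 150 mm tall, behind the board at the left
- try_square: bystander: small square with wooden stock 110 mm and steel blade 150 mm, lying near the robot at its left
- gouge: bystander: carving gouge 260 mm long lying behind the board
- driver: bystander: grey cordless driver standing on its battery behind the board at the right, 182 mm tall
Not all that is in view belongs to the job. Leave any blue look-alike of the rail alone.

How it is judged:
On the way, in this order (a step that is already met when the one before it is completed fails the run):
1. the toggle clamp is shut on the stile (value of joint clamp_handle below 0.07 rad and contact force between clamp_arm and stile above 0.5 N), for 0.2 s.
2. the rail is pressed against the stile within the band for a second (contact force between rail and stile between 5 and 22 N), for 1 s.
At the end, for the whole second after the job is handed in: Last second: clamp shut (under 0.07 rad), its tip pressing on the stile; rail at rest, flat on the board (3 mm, 2 deg), along the side fence (3 mm, 2 deg), pocket-hole end against the stile, pressed on it with 5 to 22 N by the fingers; stile moved under 4 mm (all of step 1 and all of step 2 and contact force between the fingers and rail above 2 N and x of rail_joint_end in the frame of board above 0.077 m and y of rail_joint_end in the frame of board between 0.0945 and 0.1005 m and angle between the x axis of rail and the x axis of board, either way round below 0.035 rad and z of rail_center in the frame of board below 0.031 m and angle between rail's own z axis and vertical below 0.035 rad and linear speed of rail below 0.01 m/s and distance of stile from where it was at the start of the episode below 0.004 m); the arm keeps its last pose, push and grip.
It fails at once if a bystander is disturbed (moved more than 30 mm) (distance of any of offcut, screw_tin, pencil, mallet, glue, try_square, gouge, driver from where it was at the start of the episode above 0.03 m).
It also fails if it takes over 72 s, if anything falls off the work surface, if the arm or the gripper's body presses on something with over 40 N, if the wrist force passes 120 N, or if a joint passes its speed limit or range.

ROBOT

A 7-joint arm with a two-finger parallel gripper is mounted at the origin on the work surface. World frame = base frame: x ahead of the robot, y to its left, z up, the work surface at z = 0. Lengths are in m, angles in rad, forces in N, time in s.
With the tool pointing down it reaches from about 0.4 to 0.85 m from the base axis. Payload 10.4 kg.
Tool frame: the origin (TCP) lies at the very end of the fingers, on their centre line; the grasp point (between the pads) lies 19 mm behind it (manip.grip_depth is the distance from the TCP to the grasp point, in m); z points along the fingers, x is the direction in which the jaws open and shut, and the axes are right-handed (so a half turn about z gives the same grasp; the last joint's range is limited). The gripper opens to 85 mm and grips with 20 to 120 N. Pads are 22 mm wide; open, the fingers measure 114 mm over their backs; the gripper's body (76 mm by 85 mm) begins 54 mm behind the grasp point. The pads swing forward as they close: fully open they stand 13 mm farther back than shut.
Start: joints at [-1.357, 0.332, -0.065, 1.46, 0.022, 1.35, -0.088], TCP at [0.147, 0.608, 0.231] pointing down, gripper open.
Joint ranges: [-2.6, 2.6], [-0.5, 2.12], [-1.47, 1.34], [0.16, 2.42], [-1.27, 4.41], [0.06, 2.06], [-2.6, 2.6]. Speed limits (rad/s): [2.22, 2.22, 2.79, 2.79, 3.14, 3.14, 3.14].

INTERFACE

Orientations are given as a unit quaternion [x, y, z, w].
In Python, from workcell import manip, cams gives the robot as it stands. The module is installed in compiled form; this text tells all that it offers.
- The arm moves only by the tool move_arm, never from a script. Its arguments are lists of equal length, an entry for each row: "claw": the opening, from 0 (shut) to 1 (fully open); "dp": the shift along the tool's x, y, z as a fraction of full scale, a list of three; "turn": the turn, a rotation vector about the tool's x, y, z as a fraction of full scale, a list of three. A call has 1 to 8 rows; each row shifts and turns the commanded pose from where the row before left it, along the tool's axes as they then stand; what a row does not reach is not made up. Full scale, the value 1, is 200 mm for a shift and 45 degrees for a turn. A row lasts 1/12 s, in which the tool goes at most 41.7 mm and 7.16 degrees, less where a joint would pass 70% of its speed; a pose out of reach is approached as far as the arm can. A call with a number of a shift or a turn outside -1 to 1 is refused whole. A call with a gripper value outside its range is refused whole. The fingers move at their own pace and stop on an object; "grip_force" is the grip in N (left out, the last holds). Time passes only in rows, so rows that do not move let the fingers close. It gives the time, the measured TCP pose, the force and the opening at its end, in the units of the state.
- manip.get_obs(): the state, without advancing time (a new reading comes with each control period).
- cams.camera(name): name is "side" or "top"; returns the picture (400x640x3 uint8, red, green, blue); there is no depth.
- cams.camera_info(name): a dict with "fx", "fy", "cx", "cy" (pixels), "dist" ([k1, k2, p1, p2, k3] as OpenCV has them; the pictures are not rectified), "pose" (4x4, takes a point from camera to world coordinates). Camera axes: x right, y down, z forward; pixel columns grow to the right and rows downward; lengths in m; the calibration is good to about 2 mm. A picture is of the moment at which its call begins. camera_info takes no time and is no camera call.
- manip.hand_in(): hands the job in, once; it reports no verdict.
The state is a dict: "clock": time; "joint_pos": joint angles; "joint_velocities": joint speeds; "tau": joint torques, N m; "position": TCP position; "ee_rot": TCP orientation; "ft_force": force on the tool from outside, world axes, zero at the start; "torque": the same for the moment, N m; "grip_width": opening from 0.0 (shut) to 1.0 (fully open).
Only numpy, scipy, OpenCV 4.12 (cv2) and the standard library are available. Lean on these libraries where they do the work, as an engineer would, in place of code of your own. Each camera call takes 0.05 s, during which the arm holds its last target.

## Working session

There is one attempt and no reset: what is moved stays moved. The work goes in short steps, Python scripts to look and compute and a tool call to move; the robot and the scene stay as the last step left them, time stands still between calls to the robot, and variables do not carry over. Pictures are saved under pics/ and viewed, and the job is handed in when it is done.

Besides the shell and the picture viewer there is one more tool, called by a JSON object that holds its "method" and its "body". move_arm: Moves the arm, as the interface text tells. Shift numbers are shares of 200 mm and turn numbers shares of 45 degrees, none past 1 either way. Its arguments: {"type":"object","properties":{"claw":{"type":"array","items":{"type":"number"}},"dp":{"type":"array","items":{"type":"array","items":{"type":"number"}}},"turn":{"type":"array","items":{"type":"array","items":{"type":"number"}}},"grip_force":{"type":"number"}},"required":["claw","dp","turn"]}

```bash
mkdir -p pics
cat > h.py <<'E'
import numpy as np,cv2
from workcell import manip,cams
def pic(n,f):
    im=cams.camera(n); cv2.imwrite(f'pics/{f}.png',im[:,:,::-1]); return im
def ray(n,uv):
    c=cams.camera_info(n);K=np.array([[c['fx'],0,c['cx']],[0,c['fy'],c['cy']],[0,0,1]])
    p=cv2.undistortPoints(np.array(uv,float).reshape(-1,1,2),K,np.array(c['dist'],float)).reshape(-1,2)
    T=np.array(c['pose']);d=np.c_[p,np.ones(len(p))]@T[:3,:3].T
    return T[:3,3],d
def onz(n,uv,z):
    o,d=ray(n,uv); return o+d*((z-o[2])/d[:,2])[:,None]
def proj(n,P):
    c=cams.camera_info(n);K=np.array([[c['fx'],0,c['cx']],[0,c['fy'],c['cy']],[0,0,1]])
    T=np.linalg.inv(np.array(c['pose']));r,_=cv2.Rodrigues(T[:3,:3])
    return cv2.projectPoints(np.array(P,float).reshape(-1,1,3),r,T[:3,3],K,np.array(c['dist'],float))[0].reshape(-1,2)
E
python3 - <<'E'
from h import *
pic('side','s0');pic('top','t0')
for k,v in manip.get_obs().items(): print(k,np.round(v,3))
for n in('side','top'): print(cams.camera_info(n))
E
```

```text
clock 0.1
joint_pos [-1.357  0.333 -0.065  1.461  0.022  1.35  -0.088]
joint_velocities [ 0.    -0.002  0.001 -0.001  0.001  0.002  0.001]
tau [ 1.0000e-03 -6.2674e+01  4.9000e-02 -3.9242e+01  1.6000e-02  7.0000e-03
 -0.0000e+00]
position [0.147 0.607 0.231]
ee_rot [ 0.786  0.619 -0.     0.   ]
ft_force [-0.309 -0.264  0.256]
torque [-0.03   0.022  0.028]
grip_width 1.005
{'fx': 421.17354072052024, 'fy': 421.17354072052024, 'cx': 319.2380337019098, 'cy': 205.76312703117526, 'dist': array([-0.11144436,  0.        ,  0.        ,  0.        ,  0.        ]), 'pose': array([[ 0.72945363, -0.44462227,  0.51981578, -0.17222351],
       [-0.68396613, -0.46369692,  0.56318336, -0.83909295],
       [-0.00936688, -0.76635253, -0.64235197,  0.97530301],
       [ 0.        ,  0.        ,  0.        ,  1.        ]])}
{'fx': 431.1816813701954, 'fy': 431.1816813701954, 'cx': 321.99073827106247, 'cy': 195.31765726610962, 'dist': array([0.00397481, 0.        , 0.        , 0.        , 0.        ]), 'pose': array([[-0.01111661, -0.99542539,  0.09489321,  0.42623209],
       [-0.99993439,  0.01080416, -0.00380582, -0.04538572],
       [ 0.00276317, -0.09492929, -0.99548018,  1.26089521],
       [ 0.        ,  0.        ,  0.        ,  1.        ]])}
```

View pics/s0.png

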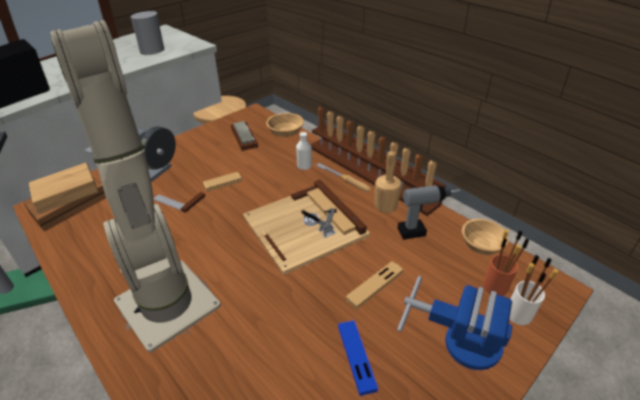

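View pics/t0.png

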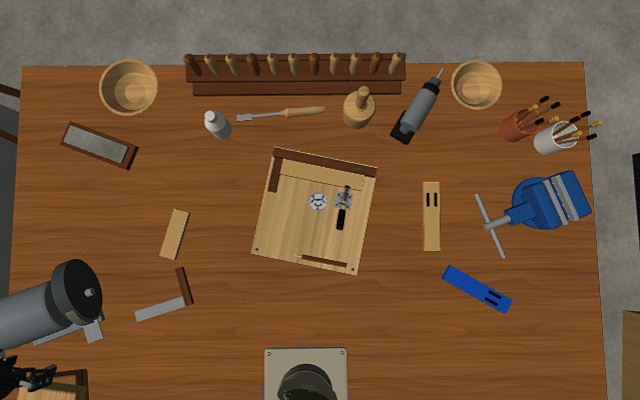

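The top view shows the board at about (314,211), the rail at (431,216) with its pocket holes at the far end, the blue decoy at (477,288), and the clamp handle (black) at (341,218). Next I'll zoom in.

Run:
```python
from h import *
t=cv2.imread('pics/t0.png')
cv2.imwrite('pics/t0z.png',cv2.resize(t[140:285,240:390],None,fx=4,fy=4,interpolation=cv2.INTER_CUBIC))
cv2.imwrite('pics/t0r.png',cv2.resize(t[170:260,410:460],None,fx=6,fy=6,interpolation=cv2.INTER_CUBIC))
s=cv2.imread('pics/s0.png')
cv2.imwrite('pics/s0z.png',cv2.resize(s[170:275,240:410],None,fx=4,fy=4,interpolation=cv2.INTER_CUBIC))
# board mask
hsv=cv2.cvtColor(t,cv2.COLOR_BGR2HSV)
print([ (p,hsv[p[1],p[0]]) for p in [(290,230),(431,230),(431,150),(300,160),(210,230)]])
```

```text
[((290, 230), array([ 18, 120, 163], dtype=uint8)), ((431, 230), array([ 18, 131, 167], dtype=uint8)), ((431, 150), array([ 14, 187, 108], dtype=uint8)), ((300, 160), array([ 12, 194,  83], dtype=uint8)), ((210, 230), array([ 13, 179, 114], dtype=uint8))]
```

View pics/t0z.png

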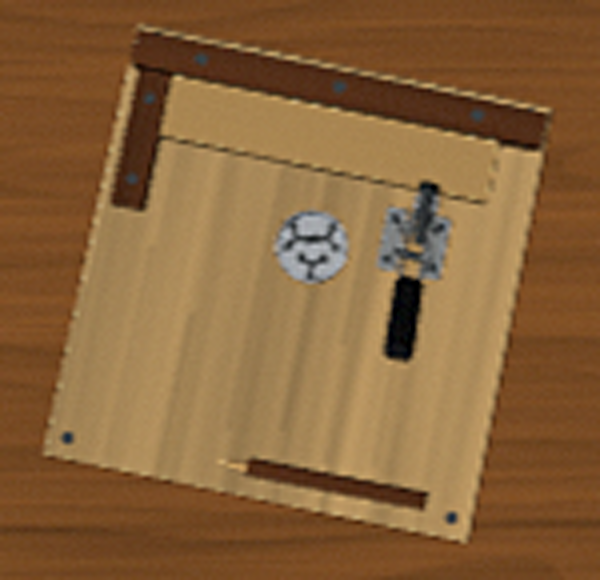

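View pics/t0r.png

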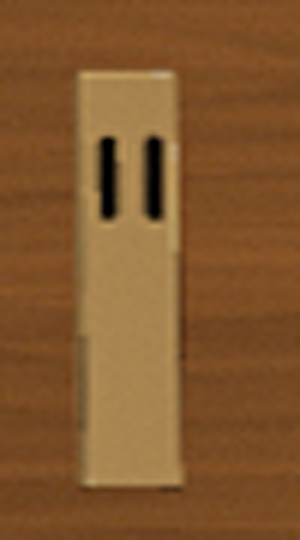

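View pics/s0z.png

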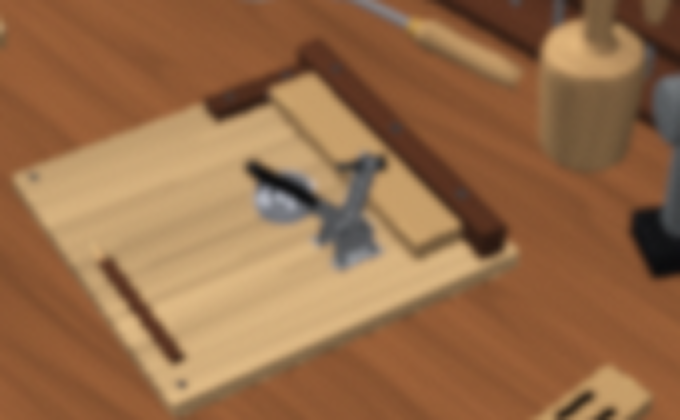

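```bash
cat > meas.py <<'E'
from h import *
t=cv2.imread('pics/t0.png');hsv=cv2.cvtColor(t,cv2.COLOR_BGR2HSV)
m=((hsv[...,2]>135)&(hsv[...,1]<165)&(hsv[...,0]>14)&(hsv[...,0]<28)).astype(np.uint8)
def cont(x0,x1,y0,y1):
    q=np.zeros_like(m);q[y0:y1,x0:x1]=m[y0:y1,x0:x1]
    c=max(cv2.findContours(q,cv2.RETR_EXTERNAL,cv2.CHAIN_APPROX_NONE)[0],key=cv2.contourArea)
    return c.reshape(-1,2).astype(float)
c=cont(240,390,140,285)
P=onz('top',c,.018)[:,:2]
np.save('P.npy',P)
r=cv2.minAreaRect(P.astype(np.float32));print('board minrect',r,cv2.boxPoints(r))
c=cont(410,460,170,262);R=onz('top',c,.02)[:,:2]
r=cv2.minAreaRect(R.astype(np.float32));print('rail',r);print(cv2.boxPoints(r))
c=cont(150,200,200,265);R=onz('top',c,.02)[:,:2]
print('offcut',cv2.minAreaRect(R.astype(np.float32)))
# holes
g=hsv[...,2]<70;q=np.zeros_like(m);q[185:215,420:442]=g[185:215,420:442]
n,l,st,ce=cv2.connectedComponentsWithStats(q);print(st,onz('top',ce[1:],.02))
E
python3 meas.py
```

```text
board minrect ((0.48839518427848816, -0.024351686239242554), (0.3112979531288147, 0.2870277762413025), 77.55184173583984) [[ 0.314704   -0.14540628]
 [ 0.5949842  -0.20727688]
 [ 0.66208637  0.0967029 ]
 [ 0.3818062   0.15857351]]
rail ((0.4820444881916046, -0.3638962209224701), (0.04784461110830307, 0.19628934562206268), 88.74258422851562)
[[ 0.38339847 -0.38565904]
 [ 0.57964057 -0.3899665 ]
 [ 0.5806905  -0.3421334 ]
 [ 0.3844484  -0.33782595]]
offcut ((0.4384230375289917, 0.3771577775478363), (0.04433690384030342, 0.13939066231250763), 73.7297592163086)
[[     0      0    640    400 255936]
 [   427    193      2     13     26]
 [   434    193      3     14     38]] [[ 0.53052086 -0.35490346  0.02      ]
 [ 0.52974965 -0.37671358  0.02      ]]
```

```bash
cat >> h.py <<'E'
import os,json
yaw=np.deg2rad(-12.45);C=np.array([.5035,-.0277])
if os.path.exists('board.json'):
    d=json.load(open('board.json'));yaw=d[0];C=np.array(d[1:])
def b2w(p):
    p=np.atleast_2d(np.array(p,float));c,s=np.cos(yaw),np.sin(yaw)
    return np.c_[C[0]+c*p[:,0]-s*p[:,1],C[1]+s*p[:,0]+c*p[:,1],p[:,2]]
def w2b(p):
    p=np.atleast_2d(np.array(p,float));c,s=np.cos(yaw),np.sin(yaw);x=p[:,0]-C[0];y=p[:,1]-C[1]
    return np.c_[c*x+s*y,-s*x+c*y,p[:,2]]
E
cat > ov.py <<'E'
import sys
from h import *
def ov(src,n,out,crop,pairs,f=4):
    t=cv2.imread(src);x0,x1,y0,y1=crop
    z=cv2.resize(t[y0:y1,x0:x1],None,fx=f,fy=f,interpolation=cv2.INTER_CUBIC)
    for a,b in pairs:
        q=proj(n,b2w([a,b])) ; q=((q-[x0,y0]+.5)*f-.5).round().astype(int)
        cv2.line(z,tuple(map(int,q[0])),tuple(map(int,q[1])),(0,0,255),1)
    cv2.imwrite(out,z)
T=.018
lines=[((-.16,-.155,T),(-.16,.155,T)),((-.16,-.155,T),(.16,-.155,T)),((-.16,.155,T),(.16,.155,T)),
((.0798,-.12,.038),(.0798,.12,.038)),((.0798,-.12,.038),(.125,-.12,.038)),((.025,.12,.034),(.125,.12,.034)),((.025,.12,.034),(.025,.145,.034)),((.125,-.155,.05),(.125,.155,.05)),((.03,-.065,.051),(.03,-.085,.051))]
if __name__=='__main__':
    ov('pics/t0.png','top','pics/ovt.png',(240,390,140,285),lines)
    ov('pics/s0.png','side','pics/ovs.png',(240,410,170,275),lines)
E
python3 ov.py
```

```text
(no output)
```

View pics/ovt.png

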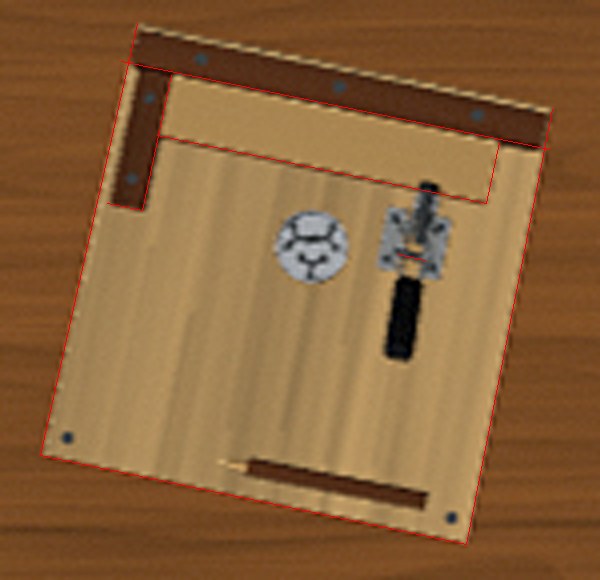

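View pics/ovs.png

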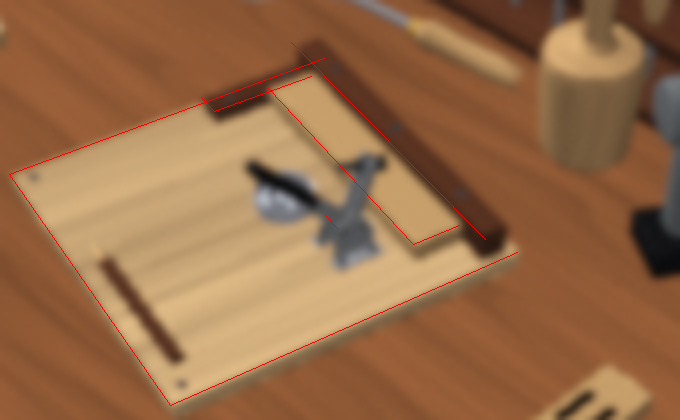

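```bash
cat >> h.py <<'E'
from scipy.spatial.transform import Rotation as Ro
def to(p,yx,o=None):
    """world target p, tool-x yaw(deg), pointing down -> total tool dp (units of 200mm), turn (units of 45deg)"""
    o=o or manip.get_obs();R=Ro.from_quat(o['ee_rot']);c,s=np.cos(np.deg2rad(yx)),np.sin(np.deg2rad(yx))
    Rt=Ro.from_matrix(np.array([[c,s,0],[s,-c,0],[0,0,-1]]))
    d=R.inv().apply(np.array(p)-o['position'])/.2; rv=(R.inv()*Rt).as_rotvec()/np.deg2rad(45)
    print('clock',round(float(o['clock']),2),'pos',np.round(o['position'],4),'F',np.round(o['ft_force'],1),'q',np.round(o['joint_pos'],2),'-> dp',np.round(d,4),'turn',np.round(rv,4))
E
python3 - <<'E'
from h import *
def he(a): return [.03-(.1*np.cos(a)-.013*np.sin(a)),-.075,.051+.1*np.sin(a)+.013*np.cos(a)]
for a in(.95,.875,.8,.4,0): print(a,np.round(he(a),3),np.round(b2w(he(a)),4),proj('top',b2w(he(a))),proj('side',b2w(he(a))))
print('tin',w2b(onz('top',[[240+312/4,140+246/4]],.035)))
print('handle end px top',w2b(onz('top',[[240+398/4,140+358/4]],.13)))
to([.45,.3,.23],77.55)
E
```

```text
0.95 [-0.018 -0.075  0.14 ] [[ 0.4702 -0.0971  0.1399]] [[340.53038352 219.23405572]] [[309.08492761 209.21392343]]
0.875 [-0.024 -0.075  0.136] [[ 0.4638 -0.0957  0.1361]] [[339.9608711  221.74633312]] [[307.26187624 210.88306665]]
0.8 [-0.03  -0.075  0.132] [[ 0.4577 -0.0944  0.1318]] [[339.41011467 224.13540858]] [[305.53035101 212.63656207]]
0.4 [-0.057 -0.075  0.102] [[ 0.4316 -0.0886  0.1019]] [[336.92682663 234.23163609]] [[298.27196426 222.9107593 ]]
0 [-0.07  -0.075  0.064] [[ 0.419  -0.0858  0.064 ]] [[335.47048933 238.91207407]] [[295.1418853 233.3210533]]
tin [[ 0.02381151 -0.00579729  0.035     ]]
handle end px top [[-0.04394879 -0.0781091   0.13      ]]
clock 0.1 pos [0.1465 0.6072 0.2306] F [-0.3 -0.3  0.3] q [-1.36  0.33 -0.06  1.46  0.02  1.35 -0.09] -> dp [-1.1375  1.8352  0.0046] turn [ 0.0001  0.0016 -0.0247]
```

{"method": "move_arm", "body": {"claw": [0, 0, 0, 0, 0, 0, 0, 0], "dp": [[-0.1, 0.16, 0], [-0.1, 0.16, 0], [-0.1, 0.16, 0], [-0.1, 0.16, 0], [-0.1, 0.16, 0], [-0.1, 0.16, 0], [-0.1, 0.16, 0], [-0.1, 0.16, 0]], "turn": [[0, 0, -0.02], [0, 0, 0], [0, 0, 0], [0, 0, 0], [0, 0, 0], [0, 0, 0], [0, 0, 0], [0, 0, 0]]}}

```text
clock: 0.77
position: [0.3618, 0.3932, 0.2311]
ee_rot: [0.781, 0.625, -0.0, -0.0]
ft_force: [0.6, 0.4, 0.0]
grip_width: -0.001
```

Run:
```python
from h import *
to([.464,-.0957,.175],77.55)
```

```text
clock 0.77 pos [0.3618 0.3932 0.2311] F [0.6 0.4 0. ] q [-1.01  0.13  0.11  1.71 -0.01  1.3   0.45] -> dp [-2.2731  1.0347  0.2808] turn [-0.0003  0.0002 -0.0048]
```

{"method": "move_arm", "body": {"claw": [0, 0, 0, 0, 0, 0, 0, 0], "dp": [[-0.16, 0.09, 0], [-0.17, 0.08, 0], [-0.17, 0.08, 0], [-0.17, 0.08, 0], [-0.17, 0.08, 0], [-0.17, 0.08, 0], [-0.17, 0.08, 0], [-0.17, 0.08, 0]], "turn": [[0, 0, 0], [0, 0, 0], [0, 0, 0], [0, 0, 0], [0, 0, 0], [0, 0, 0], [0, 0, 0], [0, 0, 0]]}}

```text
clock: 1.43
position: [0.4283, 0.1011, 0.2312]
ee_rot: [0.781, 0.625, 0.0, -0.0]
ft_force: [-0.1, 0.3, -0.1]
grip_width: 0.002
```

{"method": "move_arm", "body": {"claw": [0, 0, 0, 0, 0, 0, 0], "dp": [[-0.16, 0.08, 0], [-0.16, 0.08, 0], [-0.16, 0.08, 0.02], [-0.16, 0.08, 0.03], [-0.16, 0.05, 0.05], [-0.1, 0.03, 0.08], [0, 0, 0]], "turn": [[0, 0, 0], [0, 0, 0], [0, 0, 0], [0, 0, 0], [0, 0, 0], [0, 0, 0], [0, 0, 0]]}}

```text
clock: 2.02
position: [0.4654, -0.095, 0.193]
ee_rot: [0.783, 0.622, -0.002, -0.0]
ft_force: [-0.8, -0.0, -0.3]
grip_width: 0.005
```

Run:
```python
from h import *
to([.464,-.0957,.155],77.55)
pic('top','t1');s=pic('side','s1')
cv2.imwrite('pics/s1z.png',cv2.resize(s[100:280,220:420,::-1],None,fx=3,fy=3,interpolation=cv2.INTER_CUBIC))
```

```text
clock 2.02 pos [ 0.4654 -0.095   0.193 ] F [-0.8 -0.  -0.3] q [-0.53  0.    0.65  1.92 -0.    1.22  1.46] -> dp [-0.0046 -0.0055  0.1898] turn [-0.0034  0.0026 -0.0129]
```

View pics/s1z.png

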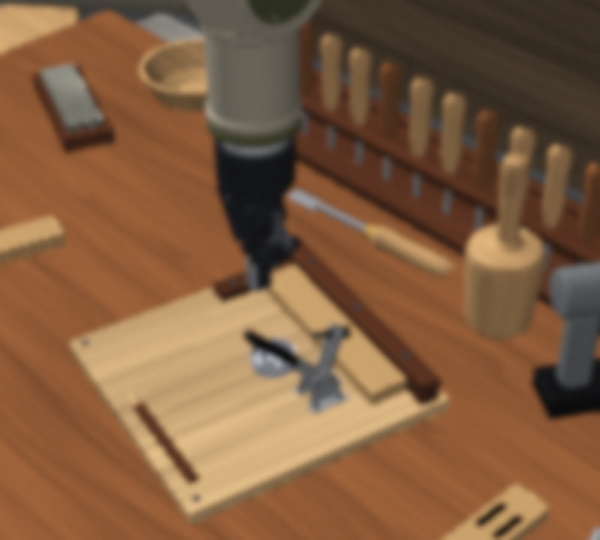

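The closed fingers are above the handle. Next I'll press it down along its arc.

{"method": "move_arm", "body": {"claw": [0, 0, 0, 0, 0, 0, 0, 0], "dp": [[0, -0.005, 0.1], [0, 0, 0.1], [0, -0.02, 0.05], [0, -0.03, 0.05], [0, -0.03, 0.05], [0, -0.03, 0.05], [0, -0.03, 0.05], [0, 0, 0]], "turn": [[0, 0, -0.012], [0, 0, 0], [0, 0, 0], [0, 0, 0], [0, 0, 0], [0, 0, 0], [0, 0, 0], [0, 0, 0]]}}

```text
clock: 2.78
position: [0.4367, -0.0836, 0.1036]
ee_rot: [0.778, 0.629, -0.001, -0.001]
ft_force: [-0.3, -0.3, 0.2]
grip_width: 0.0
```

Run:
```python
from h import *
to([.421,-.0858,.064],77.55)
print(w2b(manip.get_obs()['position'])-0)
pic('top','t2');s=pic('side','s2')
cv2.imwrite('pics/s2z.png',cv2.resize(s[100:280,220:420,::-1],None,fx=3,fy=3,interpolation=cv2.INTER_CUBIC))
```

```text
clock 2.78 pos [ 0.4367 -0.0836  0.1036] F [-0.3 -0.3  0.2] q [-0.53  0.04  0.64  2.1  -0.03  1.01  1.48] -> dp [-0.0274 -0.0738  0.198 ] turn [-0.0032 -0.      0.0075]
[[-0.05319858 -0.06894627  0.10355562]]
```

View pics/s2z.png

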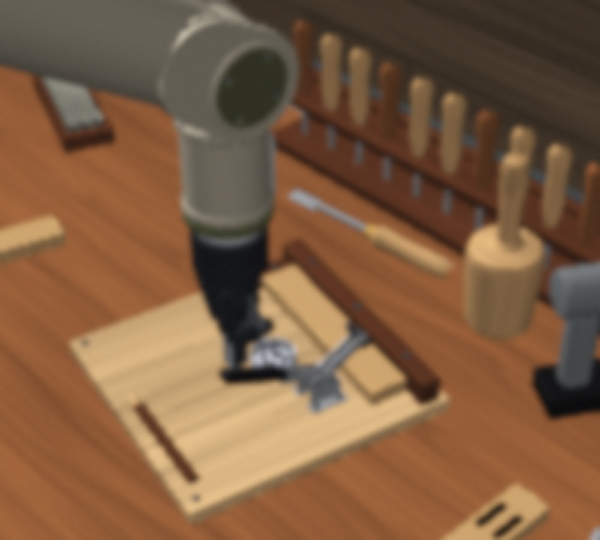

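{"method": "move_arm", "body": {"claw": [0, 0, 0, 0, 0, 0, 0, 0], "dp": [[-0.015, -0.03, 0.04], [-0.015, -0.02, 0.04], [0, -0.015, 0.04], [0, -0.01, 0.04], [0, 0, 0.03], [0, 0, 0.015], [0, 0, 0.005], [0, 0, 0]], "turn": [[0, 0, 0.007], [0, 0, 0], [0, 0, 0], [0, 0, 0], [0, 0, 0], [0, 0, 0], [0, 0, 0], [0, 0, 0]]}}

```text
clock: 3.55
position: [0.4217, -0.0867, 0.0637]
ee_rot: [0.78, 0.626, -0.001, -0.002]
ft_force: [-13.7, 1.7, 26.3]
grip_width: 0.001
```

Run:
```python
from h import *
to([.421,-.0858,.064],77.55)
print(w2b(manip.get_obs()['position'])-0)
pic('top','t3');s=pic('side','s3')
cv2.imwrite('pics/s3z.png',cv2.resize(s[100:280,220:420,::-1],None,fx=3,fy=3,interpolation=cv2.INTER_CUBIC))
```

```text
clock 3.55 pos [ 0.4217 -0.0867  0.0637] F [-13.7   1.7  26.3] q [-0.52  0.08  0.64  2.16 -0.06  0.92  1.52] -> dp [ 0.0035 -0.0042 -0.0016] turn [-0.005  -0.0004 -0.0003]
[[-0.06719234 -0.07521289  0.06368178]]
```

View pics/s3z.png

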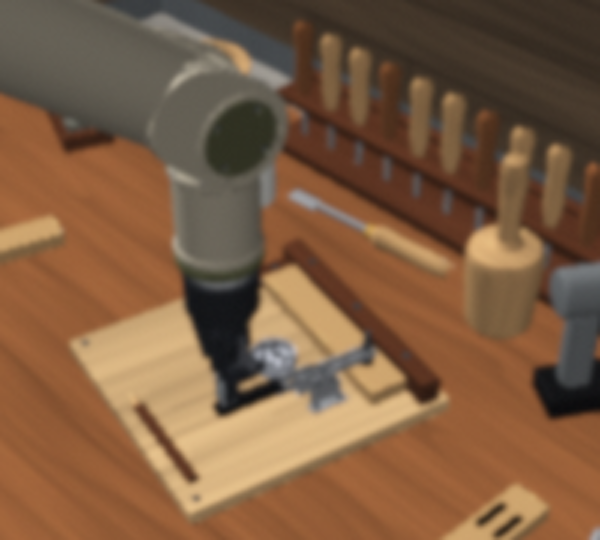

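{"method": "move_arm", "body": {"claw": [0, 0, 0, 0, 0.3, 0.7, 1], "dp": [[0, 0, 0], [0, 0, -0.05], [0, 0, -0.15], [0, 0, -0.2], [0, 0, -0.2], [0, 0, -0.15], [0, 0, 0]], "turn": [[0, 0, 0], [0, 0, 0], [0, 0, 0], [0, 0, 0], [0, 0, 0], [0, 0, 0], [0, 0, 0]]}}

```text
clock: 4.23
position: [0.4256, -0.0869, 0.2189]
ee_rot: [0.78, 0.626, 0.004, 0.002]
ft_force: [0.8, -0.3, 0.9]
grip_width: 0.417
```

Run:
```python
from h import *
to([.482,-.3655,.15],88.8)
pic('top','t4');s=pic('side','s4')
from ov import *
lines+=[((.03,-.085,.051),(-.087,-.085,.051)),((.05,-.075,.047),(.102,-.075,.047))]
ov('pics/s4.png','side','pics/s4z.png',(240,410,170,275),lines)
ov('pics/t4.png','top','pics/t4z.png',(240,390,140,285),lines)
```

```text
clock 4.23 pos [ 0.4256 -0.0869  0.2189] F [ 0.8 -0.3  0.9] q [-0.55 -0.15  0.6   1.98  0.09  1.28  1.37] -> dp [-1.3002  0.5733  0.3447] turn [ 0.0103 -0.003  -0.2501]
```

View pics/s4z.png

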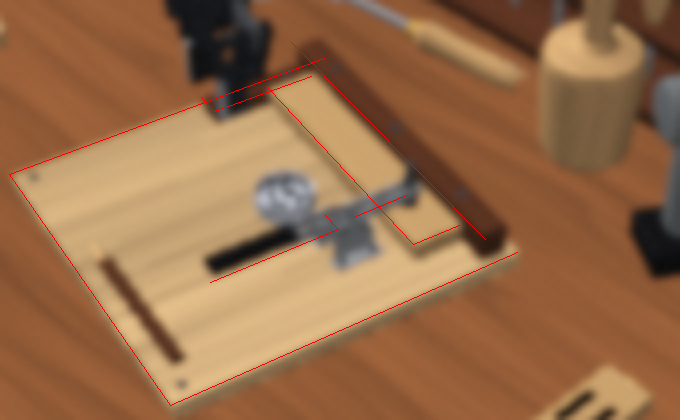

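View pics/t4z.png

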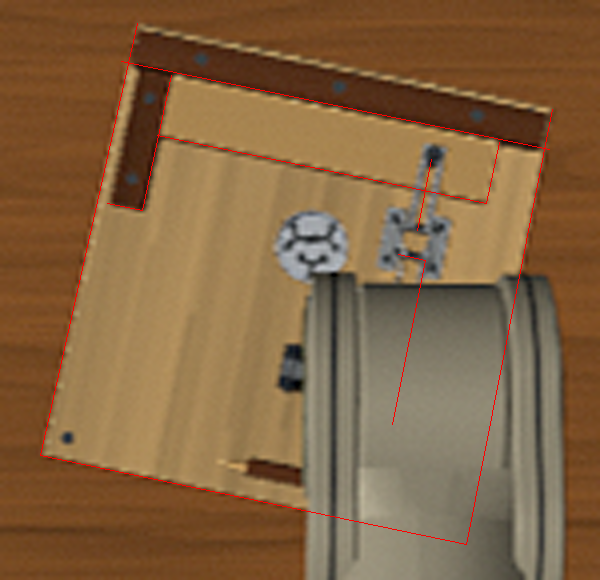

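Shut clamp confirmed: the spindle tip is on the stile at (432,155) in the top crop, and the stile is still on its line. Next is the rail.

{"method": "move_arm", "body": {"claw": [1, 1, 1, 1, 1, 1, 1, 1], "dp": [[-0.15, 0.03, 0], [-0.16, 0.03, 0], [-0.16, 0.04, 0], [-0.17, 0.04, 0], [-0.17, 0.05, 0], [-0.17, 0.05, 0], [-0.17, 0.05, 0], [-0.12, 0.04, 0]], "turn": [[0, 0, -0.03], [0, 0, -0.03], [0, 0, -0.03], [0, 0, -0.03], [0, 0, -0.03], [0, 0, -0.03], [0, 0, -0.03], [0, 0, -0.03]]}}

```text
clock: 5.0
position: [0.453, -0.349, 0.2114]
ee_rot: [0.717, 0.697, -0.001, -0.001]
ft_force: [0.1, 0.3, 0.5]
grip_width: 0.998
```

Run:
```python
from h import *
to([.457,-.365,.08],88.8)
```

```text
clock 5.0 pos [ 0.453  -0.349   0.2114] F [0.1 0.3 0.5] q [-0.19  0.31  0.93  1.67 -0.26  1.29  2.33] -> dp [-0.0789  0.0239  0.6572] turn [-0.0035  0.001  -0.0097]
```

{"method": "move_arm", "body": {"claw": [1, 1, 1, 1, 1, 1], "dp": [[-0.04, 0.012, 0.1], [-0.04, 0.012, 0.15], [0, 0, 0.15], [0, 0, 0.15], [0, 0, 0.1], [0, 0, 0]], "turn": [[0, 0, -0.01], [0, 0, 0], [0, 0, 0], [0, 0, 0], [0, 0, 0], [0, 0, 0]]}}

```text
clock: 5.5
position: [0.4551, -0.3606, 0.0776]
ee_rot: [0.715, 0.699, -0.002, -0.004]
ft_force: [-0.5, 0.6, -0.6]
grip_width: 0.999
```

Run:
```python
from h import *
to([.457,-.365,.005],88.8)
t=pic('top','t5');s=pic('side','s5')
a=cv2.resize(s[200:340,300:440,::-1],(400,400),interpolation=cv2.INTER_CUBIC);b=cv2.resize(t[160:300,370:510,::-1],(400,400),interpolation=cv2.INTER_CUBIC)
cv2.imwrite('pics/c5.png',np.hstack([a,b]))
```

```text
clock 5.5 pos [ 0.4551 -0.3606  0.0776] F [-0.5  0.6 -0.6] q [-0.07  0.49  0.83  1.78 -0.41  1.06  2.46] -> dp [-0.0229  0.0131  0.3629] turn [-0.0108 -0.0042 -0.0006]
```

View pics/c5.png

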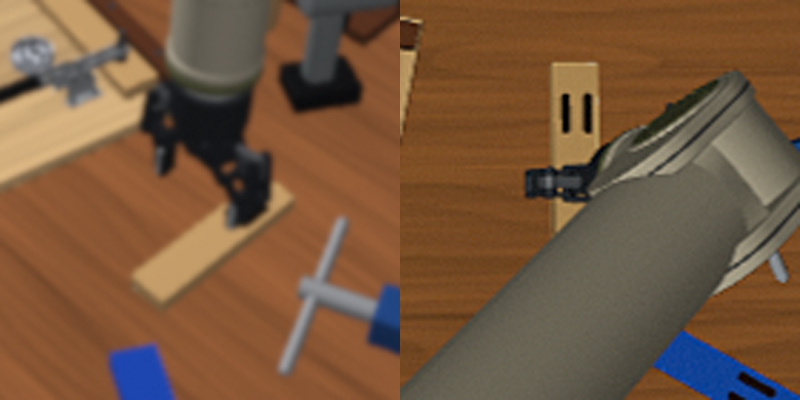

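{"method": "move_arm", "body": {"claw": [1, 1, 1, 1], "dp": [[-0.02, 0.01, 0.05], [0, 0, 0.05], [0, 0, 0.05], [0, 0, 0]], "turn": [[-0.01, -0.004, 0.02], [0, 0, 0], [0, 0, 0], [0, 0, 0]]}}

```text
clock: 5.93
position: [0.4596, -0.3658, 0.0514]
ee_rot: [0.72, 0.694, 0.001, 0.003]
ft_force: [-0.5, 0.6, 0.9]
grip_width: 1.0
```

Run:
```python
from h import *
to([.457,-.3655,.005],88.3)
```

```text
clock 5.93 pos [ 0.4596 -0.3658  0.0514] F [-0.5  0.6  0.9] q [-0.04  0.53  0.81  1.79 -0.45  1.01  2.48] -> dp [ 0.0017 -0.0144  0.2318] turn [ 0.0076  0.0023 -0.0085]
```

{"method": "move_arm", "body": {"claw": [1, 1, 1, 1, 1], "dp": [[0, -0.01, 0.06], [0, 0, 0.06], [0, 0, 0.06], [0, 0, 0.04], [0, 0, 0]], "turn": [[0.005, 0, 0], [0, 0, 0], [0, 0, 0], [0, 0, 0], [0, 0, 0]]}}

```text
clock: 6.35
position: [0.4575, -0.3659, 0.007]
ee_rot: [0.72, 0.694, -0.0, 0.001]
ft_force: [0.1, -0.2, 0.2]
grip_width: 0.998
```

Run:
```python
from h import *
to([.457,-.3655,.005],88.3)
```

```text
clock 6.35 pos [ 0.4575 -0.3659  0.007 ] F [ 0.1 -0.2  0.2] q [-0.    0.59  0.76  1.82 -0.49  0.93  2.51] -> dp [ 0.0017 -0.0024  0.0099] turn [ 0.0015  0.002  -0.0086]
```

{"method": "move_arm", "body": {"claw": [0, 0, 0, 0, 0, 0, 0, 0], "dp": [[0, 0, 0.012], [0, 0, 0], [0, 0, 0], [0, 0, 0], [0, 0, 0], [0, 0, 0], [0, 0, 0], [0, 0, 0]], "turn": [[0, 0, 0], [0, 0, 0], [0, 0, 0], [0, 0, 0], [0, 0, 0], [0, 0, 0], [0, 0, 0], [0, 0, 0]], "grip_force": 60}}

```text
clock: 7.02
position: [0.459, -0.3672, 0.0077]
ee_rot: [0.72, 0.694, 0.0, 0.003]
ft_force: [-1.0, -0.5, 5.7]
grip_width: 0.507
```

Run:
```python
from h import *
to([.457,-.3655,.005],88.3)
t=pic('top','t6');s=pic('side','s6')
a=cv2.resize(s[200:340,300:440,::-1],(400,400),interpolation=cv2.INTER_CUBIC);b=cv2.resize(t[160:300,370:510,::-1],(400,400),interpolation=cv2.INTER_CUBIC)
cv2.imwrite('pics/c6.png',np.hstack([a,b]))
```

```text
clock 7.02 pos [ 0.459  -0.3672  0.0077] F [-1.  -0.5  5.7] q [-0.    0.59  0.76  1.81 -0.5   0.93  2.51] -> dp [ 0.0083 -0.0102  0.0135] turn [ 0.0067  0.0048 -0.0088]
```

View pics/c6.png

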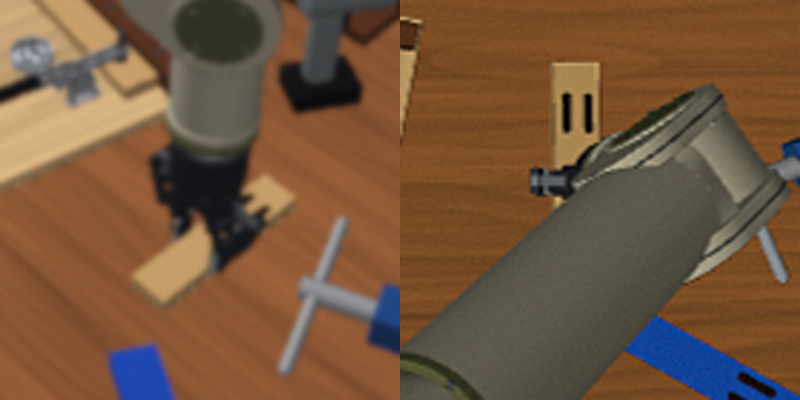

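The rail is gripped, but Fz is 5.7 N, so the fingertips are touching the bench. I'll regrip a few mm higher.

{"method": "move_arm", "body": {"claw": [0.7, 0.7, 0.7, 0.7, 0, 0, 0, 0], "dp": [[0, 0, 0], [0, 0, -0.015], [0.005, -0.005, -0.02], [0, 0, 0], [0, 0, 0], [0, 0, 0], [0, 0, 0], [0, 0, 0]], "turn": [[0, 0, 0], [0, 0, 0], [0, 0, 0], [0, 0, 0], [0, 0, 0], [0, 0, 0], [0, 0, 0], [0, 0, 0]]}}

```text
clock: 7.78
position: [0.4577, -0.3657, 0.0146]
ee_rot: [0.72, 0.694, 0.001, 0.003]
ft_force: [-2.5, 2.5, 10.3]
grip_width: 0.496
```

{"method": "move_arm", "body": {"claw": [0, 0, 0, 0], "dp": [[0, 0, 0], [0, 0, 0], [0, 0, 0], [0, 0, 0]], "turn": [[0, 0, 0], [0, 0, 0], [0, 0, 0], [0, 0, 0]]}}

```text
clock: 8.12
position: [0.4577, -0.3657, 0.0145]
ee_rot: [0.72, 0.694, 0.001, 0.003]
ft_force: [-2.6, 2.3, 9.8]
grip_width: 0.497
```

Run:
```python
from h import *
to([.457,-.3655,.1],88.3)
o=manip.get_obs();print(Ro.from_quat(o['ee_rot']).as_matrix().round(4))
```

```text
clock 8.12 pos [ 0.4577 -0.3657  0.0145] F [-2.6  2.3  9.8] q [-0.01  0.58  0.77  1.82 -0.49  0.94  2.5 ] -> dp [-2.000e-04 -1.600e-03 -4.274e-01] turn [ 0.0057  0.0034 -0.0087]
[[ 0.0365  0.9993  0.0044]
 [ 0.9993 -0.0365 -0.0028]
 [-0.0027  0.0045 -1.    ]]
```

{"method": "move_arm", "body": {"claw": [0.7, 0.7, 0.7, 0.7, 0, 0, 0, 0], "dp": [[0, 0, 0], [0, 0, 0.01], [0, 0, 0.016], [0, 0, 0], [0, 0, 0], [0, 0, 0], [0, 0, 0], [0, 0, 0]], "turn": [[0, 0, 0], [0.006, 0.003, 0], [0, 0, 0], [0, 0, 0], [0, 0, 0], [0, 0, 0], [0, 0, 0], [0, 0, 0]]}}

```text
clock: 8.78
position: [0.4575, -0.3658, 0.0087]
ee_rot: [0.72, 0.694, -0.001, 0.0]
ft_force: [0.3, -0.2, 0.3]
grip_width: 0.506
```

{"method": "move_arm", "body": {"claw": [0, 0, 0, 0], "dp": [[0, 0, 0], [0, 0, 0], [0, 0, 0], [0, 0, 0]], "turn": [[0, 0, 0], [0, 0, 0], [0, 0, 0], [0, 0, 0]]}}

```text
clock: 9.12
position: [0.4575, -0.3658, 0.0087]
ee_rot: [0.72, 0.694, -0.001, 0.0]
ft_force: [-0.2, -1.4, 1.0]
grip_width: 0.509
```

Run:
```python
from h import *
to([.457,-.3655,.1],88.3)
o=manip.get_obs();print(Ro.from_quat(o['ee_rot']).as_matrix().round(4))
```

```text
clock 9.12 pos [ 0.4575 -0.3658  0.0087] F [-0.2 -1.4  1. ] q [-0.    0.59  0.76  1.81 -0.49  0.94  2.51] -> dp [ 0.001  -0.0027 -0.4567] turn [-0.0009  0.001  -0.0089]
[[ 3.670e-02  9.993e-01 -8.000e-04]
 [ 9.993e-01 -3.670e-02 -8.000e-04]
 [-8.000e-04 -7.000e-04 -1.000e+00]]
```

{"method": "move_arm", "body": {"claw": [0, 0, 0, 0, 0, 0, 0], "dp": [[0, 0, -0.04], [0, 0, -0.08], [0, 0, -0.12], [0, 0, -0.14], [0, -0.05, -0.14], [0, -0.05, -0.1], [0, 0, 0]], "turn": [[0, 0, 0], [0, 0, 0], [0, 0, 0], [0, 0, 0], [0, 0, 0], [0, 0, 0], [0, 0, 0]]}}

```text
clock: 9.7
position: [0.4372, -0.3668, 0.137]
ee_rot: [0.721, 0.693, 0.0, 0.002]
ft_force: [-0.5, -0.8, -1.0]
grip_width: 0.507
```

Run:
```python
from h import *
P=b2w([-.065,.092,.13])[0];print(P)
to(P,77.55)
t=pic('top','t7');s=pic('side','s7')
a=cv2.resize(s[170:340,300:440,::-1],(400,400),interpolation=cv2.INTER_CUBIC);b=cv2.resize(t[100:300,370:510,::-1],(400,400),interpolation=cv2.INTER_CUBIC)
cv2.imwrite('pics/c7.png',np.hstack([a,b]))
```

```text
[0.45986256 0.07614977 0.13      ]
clock 9.7 pos [ 0.4372 -0.3668  0.137 ] F [-0.5 -0.8 -1. ] q [-0.11  0.38  0.89  1.77 -0.33  1.14  2.42] -> dp [2.2175 0.027  0.0293] turn [0.0053 0.0028 0.2273]
```

View pics/c7.png

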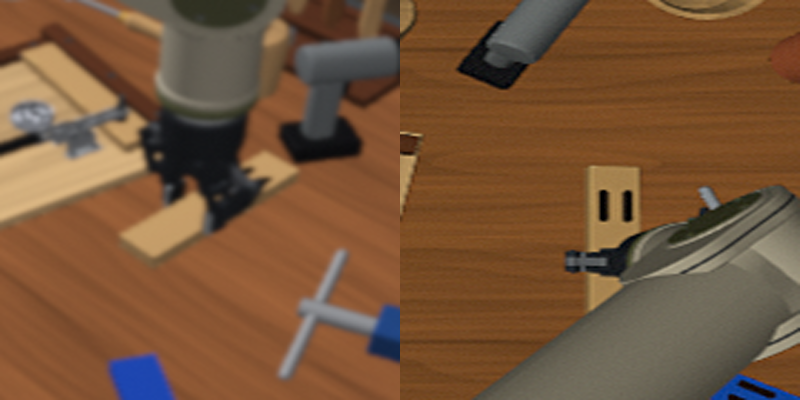

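{"method": "move_arm", "body": {"claw": [0, 0, 0, 0, 0, 0, 0, 0], "dp": [[0.12, 0, 0], [0.17, -0.005, 0], [0.18, -0.01, 0], [0.18, -0.015, 0], [0.18, -0.02, 0], [0.18, -0.025, 0], [0.18, -0.03, 0], [0.18, -0.03, 0]], "turn": [[0, 0, 0.03], [0, 0, 0.03], [0, 0, 0.03], [0, 0, 0.03], [0, 0, 0.03], [0, 0, 0.03], [0, 0, 0.03], [0, 0, 0.02]]}}

```text
clock: 10.47
position: [0.4438, -0.0868, 0.1317]
ee_rot: [0.78, 0.626, -0.001, -0.0]
ft_force: [1.1, 0.3, -1.8]
grip_width: 0.504
```

Run:
```python
from h import *
P=b2w([-.065,.092,.13])[0];print(P)
to(P,77.55)
```

```text
[0.45986256 0.07614977 0.13      ]
clock 10.47 pos [ 0.4438 -0.0868  0.1317] F [ 1.1  0.3 -1.8] q [-0.73  0.01  0.84  2.06 -0.01  1.08  1.47] -> dp [ 0.8129 -0.0972  0.0076] turn [-0.0024  0.0014 -0.0003]
```

{"method": "move_arm", "body": {"claw": [0, 0, 0, 0, 0, 0, 0], "dp": [[0.16, -0.02, 0], [0.16, -0.02, 0], [0.16, -0.02, 0], [0.14, -0.02, 0], [0.08, -0.01, 0.1], [0, 0, 0.1], [0, 0, 0]], "turn": [[0, 0, 0], [0, 0, 0], [0, 0, 0], [0, 0, 0], [0, 0, 0], [0, 0, 0], [0, 0, 0]]}}

```text
clock: 11.05
position: [0.4543, 0.0523, 0.0885]
ee_rot: [0.779, 0.628, -0.004, -0.001]
ft_force: [-1.7, -0.3, -1.5]
grip_width: 0.503
```

Run:
```python
from h import *
P=b2w([-.065,.092,.028])[0];print(P)
to(P,77.55)
print(w2b(manip.get_obs()['position']))
from ov import *
pic('top','t8');pic('side','s8')
ov('pics/s8.png','side','pics/s8z.png',(240,410,170,275),lines)
ov('pics/t8.png','top','pics/t8z.png',(240,390,140,285),lines)
```

```text
[0.45986256 0.07614977 0.028     ]
clock 11.05 pos [0.4543 0.0523 0.0885] F [-1.7 -0.3 -1.5] q [-0.87  0.11  0.69  2.08 -0.08  0.98  1.23] -> dp [0.1238 0.0035 0.3021] turn [-0.0077  0.0064  0.0042]
[[-0.06525186  0.06754621  0.0885436 ]]
```

View pics/s8z.png

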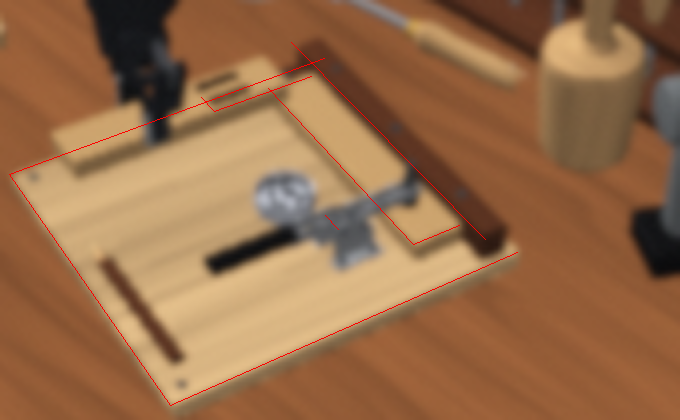

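View pics/t8z.png

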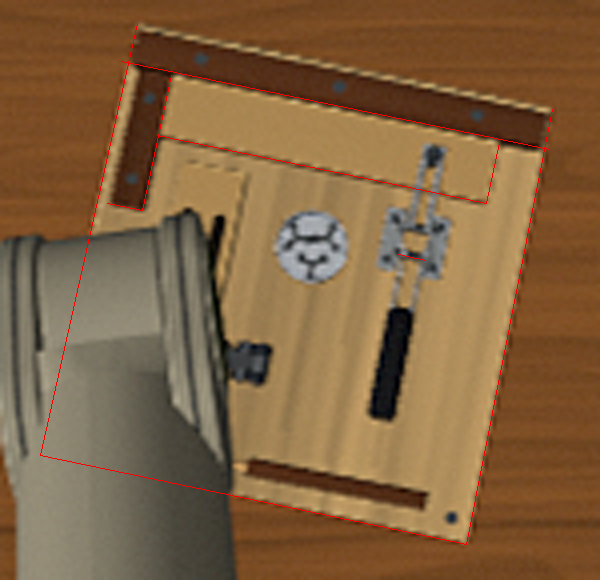

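Run:
```python
from h import *
uv=np.array([[181,160],[248,173],[226,288]])
uv=(uv+.5)/4-.5+[240,140]
print(w2b(onz('top',uv,.0998)))
```

```text
[[ 0.05862347  0.09294006  0.0998    ]
 [ 0.05925583  0.04660044  0.0998    ]
 [-0.02010106  0.04478548  0.0998    ]]
```

{"method": "move_arm", "body": {"claw": [0, 0, 0, 0, 0, 0, 0], "dp": [[0.06, 0, 0.02], [0.06, 0, 0.06], [0, 0, 0.07], [0, 0, 0.07], [0, 0, 0.05], [0, 0, 0.015], [0, 0, 0]], "turn": [[-0.007, 0.006, 0.004], [0, 0, 0], [0, 0, 0], [0, 0, 0], [0, 0, 0], [0, 0, 0], [0, 0, 0]]}}

```text
clock: 11.73
position: [0.4625, 0.0748, 0.0353]
ee_rot: [0.781, 0.625, 0.003, 0.001]
ft_force: [-0.4, -0.1, -0.9]
grip_width: 0.505
```

```bash
cat > st.py <<'E'
from h import *
import sys
o=manip.get_obs();b=w2b(o['position'])[0];f=o['ft_force'];c,s=np.cos(yaw),np.sin(yaw)
R=Ro.from_quat(o['ee_rot']).as_matrix()
print('t',round(float(o['clock']),2),'board pos',b.round(4),'F board',np.round([c*f[0]+s*f[1],-s*f[0]+c*f[1],f[2]],2),'M',np.round(o['torque'],2),'rel yaw deg',np.round(np.rad2deg(np.arctan2(R[1,1],R[0,1])-yaw),2),'z',R[:,2].round(4),'q',np.round(o['joint_pos'],2))
to(b2w([-.065,.092,.0275])[0],77.55,o)
E
python3 st.py
```

```text
t 11.73 board pos [-0.0621  0.0913  0.0353] F board [-0.34 -0.15 -0.94] M [-0.02  0.01 -0.04] rel yaw deg -0.21 z [ 0.0051  0.0025 -1.    ] q [-0.86  0.24  0.66  2.1  -0.19  0.86  1.27]
clock 11.73 pos [0.4625 0.0748 0.0353] F [-0.4 -0.1 -0.9] q [-0.86  0.24  0.66  2.1  -0.19  0.86  1.27] -> dp [ 0.0033 -0.0147  0.0387] turn [ 0.0057 -0.0045 -0.0046]
```

{"method": "move_arm", "body": {"claw": [0, 0, 0, 0], "dp": [[0, -0.01, 0.015], [0, 0, 0.015], [0, 0, 0.01], [0, 0, 0]], "turn": [[0.005, -0.004, -0.004], [0, 0, 0], [0, 0, 0], [0, 0, 0]]}}

```text
clock: 12.07
position: [0.4606, 0.0755, 0.0273]
ee_rot: [0.78, 0.626, 0.001, 0.0]
ft_force: [-0.3, 0.2, -0.9]
grip_width: 0.51
```

```bash
python3 st.py
```

```text
t 12.07 board pos [-0.0641  0.0915  0.0273] F board [-0.34  0.17 -0.86] M [-0.    0.07 -0.04] rel yaw deg 0.01 z [ 1.e-03  7.e-04 -1.e+00] q [-0.85  0.25  0.65  2.11 -0.21  0.84  1.28]
clock 12.07 pos [0.4606 0.0755 0.0273] F [-0.3  0.2 -0.9] q [-0.85  0.25  0.65  2.11 -0.21  0.84  1.28] -> dp [ 0.0024 -0.0044 -0.0009] turn [ 0.0011 -0.0012  0.0002]
```

{"method": "move_arm", "body": {"claw": [0, 0, 0, 0, 0, 0], "dp": [[0, 0, 0.003], [0.007, 0, 0], [0.006, 0, 0], [0.004, 0, 0], [0, 0, 0], [0, 0, 0]], "turn": [[0, 0, 0], [0, 0, 0], [0, 0, 0], [0, 0, 0], [0, 0, 0], [0, 0, 0]]}}

```text
clock: 12.57
position: [0.4615, 0.0788, 0.0269]
ee_rot: [0.78, 0.626, 0.001, 0.0]
ft_force: [-0.3, 0.3, -1.7]
grip_width: 0.506
```

```bash
python3 st.py
```

```text
t 12.57 board pos [-0.064   0.0949  0.0269] F board [-0.39  0.19 -1.7 ] M [-0.02 -0.   -0.01] rel yaw deg 0.01 z [ 1.2e-03  6.0e-04 -1.0e+00] q [-0.85  0.26  0.65  2.1  -0.21  0.84  1.27]
clock 12.57 pos [0.4615 0.0788 0.0269] F [-0.3  0.3 -1.7] q [-0.85  0.26  0.65  2.1  -0.21  0.84  1.27] -> dp [-0.0146 -0.005  -0.0033] turn [ 0.0013 -0.0011  0.0003]
```

{"method": "move_arm", "body": {"claw": [0, 0, 0, 0, 0], "dp": [[0, 0, 0.004], [0, 0, 0.002], [0.004, 0, 0], [0.004, 0, 0], [0, 0, 0]], "turn": [[0, 0, 0], [0, 0, 0], [0, 0, 0], [0, 0, 0], [0, 0, 0]]}}

```text
clock: 12.98
position: [0.4615, 0.0789, 0.0265]
ee_rot: [0.78, 0.626, -0.0, -0.0]
ft_force: [-9.8, -7.6, 23.0]
grip_width: 0.505
```

```bash
python3 st.py
```

```text
t 12.98 board pos [-0.064   0.095   0.0265] F board [-7.9  -9.5  23.04] M [-1.75  2.1   0.15] rel yaw deg -0.05 z [-4.e-04 -2.e-04 -1.e+00] q [-0.85  0.26  0.65  2.1  -0.21  0.84  1.27]
clock 12.98 pos [0.4615 0.0789 0.0265] F [-9.8 -7.6 23. ] q [-0.85  0.26  0.65  2.1  -0.21  0.84  1.27] -> dp [-0.0152 -0.0051 -0.005 ] turn [-0.0004  0.0004 -0.0012]
```

{"method": "move_arm", "body": {"claw": [0, 0, 0], "dp": [[0, 0, -0.004], [0, 0, 0], [0, 0, 0]], "turn": [[0, 0, 0], [0, 0, 0], [0, 0, 0]]}}

```text
clock: 13.23
position: [0.4617, 0.0795, 0.0266]
ee_rot: [0.78, 0.626, 0.0, 0.0]
ft_force: [-3.3, -4.9, 8.7]
grip_width: 0.507
```

```bash
python3 st.py
```

```text
t 13.23 board pos [-0.064   0.0956  0.0266] F board [-2.18 -5.55  8.73] M [-1.19  0.78 -0.32] rel yaw deg -0.06 z [ 6.e-04  1.e-04 -1.e+00] q [-0.86  0.26  0.65  2.1  -0.21  0.84  1.27]
clock 13.23 pos [0.4617 0.0795 0.0266] F [-3.3 -4.9  8.7] q [-0.86  0.26  0.65  2.1  -0.21  0.84  1.27] -> dp [-0.0181 -0.0052 -0.0046] turn [ 0.0007 -0.0003 -0.0014]
```

{"method": "move_arm", "body": {"claw": [0, 0, 0], "dp": [[0, 0, -0.002], [0, 0, 0], [0, 0, 0]], "turn": [[0, 0, 0], [0, 0, 0], [0, 0, 0]]}}

```text
clock: 13.48
position: [0.4616, 0.0795, 0.0266]
ee_rot: [0.78, 0.626, 0.0, 0.0]
ft_force: [-1.1, -4.9, 0.3]
grip_width: 0.509
```

```bash
python3 st.py
```

```text
t 13.48 board pos [-0.064   0.0957  0.0266] F board [-0.02 -5.07  0.35] M [-1.25  0.17 -0.49] rel yaw deg -0.05 z [ 8.e-04 -2.e-04 -1.e+00] q [-0.86  0.26  0.65  2.1  -0.21  0.84  1.27]
clock 13.48 pos [0.4616 0.0795 0.0266] F [-1.1 -4.9  0.3] q [-0.86  0.26  0.65  2.1  -0.21  0.84  1.27] -> dp [-0.0184 -0.005  -0.0045] turn [ 0.001   0.     -0.0012]
```

Fy is −5 N with almost no Fz, so the rail is now touching the side fence. I'll ease off slightly and slide it toward the stile.

{"method": "move_arm", "body": {"claw": [0, 0, 0, 0, 0, 0, 0], "dp": [[-0.002, 0, 0], [0, 0.015, 0], [0, 0.02, 0], [0, 0.02, 0], [0, 0.015, 0], [0, 0.01, 0], [0, 0, 0]], "turn": [[0, 0, 0], [0, 0, 0], [0, 0, 0], [0, 0, 0], [0, 0, 0], [0, 0, 0], [0, 0, 0]]}}

```text
clock: 14.07
position: [0.4672, 0.0783, 0.0264]
ee_rot: [0.779, 0.627, -0.007, -0.008]
ft_force: [-57.2, 1.8, 69.4]
grip_width: 0.51
```

```bash
python3 st.py
```

```text
t 14.07 board pos [-0.0583  0.0957  0.0264] F board [-56.21 -10.59  69.42] M [ 0.39 12.59 -0.74] rel yaw deg 0.06 z [-0.0221  0.004  -0.9997] q [-0.83  0.29  0.64  2.07 -0.24  0.87  1.3 ]
clock 14.07 pos [0.4672 0.0783 0.0264] F [-57.2   1.8  69.4] q [-0.83  0.29  0.64  2.07 -0.24  0.87  1.3 ] -> dp [-0.0187 -0.0338 -0.0049] turn [-0.0286  0.001   0.0013]
```

{"method": "move_arm", "body": {"claw": [0, 0, 0, 0], "dp": [[0, -0.03, 0], [0, -0.03, 0], [0, -0.01, 0], [0, 0, 0]], "turn": [[0, 0, 0], [0, 0, 0], [0, 0, 0], [0, 0, 0]]}}

```text
clock: 14.4
position: [0.4634, 0.0791, 0.0268]
ee_rot: [0.78, 0.626, 0.001, 0.0]
ft_force: [-1.4, -5.2, 1.4]
grip_width: 0.507
```

```bash
python3 st.py
python3 - <<'E'
from h import *
from ov import *
pic('top','t9');pic('side','s9')
ov('pics/s9.png','side','pics/s9z.png',(240,410,170,275),[])
ov('pics/t9.png','top','pics/t9z.png',(240,390,140,285),lines)
E
```

```text
t 14.4 board pos [-0.0622  0.0956  0.0268] F board [-0.24 -5.37  1.4 ] M [-1.13  0.33 -0.54] rel yaw deg -0.03 z [ 1.2e-03  5.0e-04 -1.0e+00] q [-0.85  0.26  0.65  2.1  -0.21  0.84  1.27]
clock 14.4 pos [0.4634 0.0791 0.0268] F [-1.4 -5.2  1.4] q [-0.85  0.26  0.65  2.1  -0.21  0.84  1.27] -> dp [-0.0182 -0.014  -0.0036] turn [ 0.0013 -0.0009 -0.0006]
```

View pics/s9z.png

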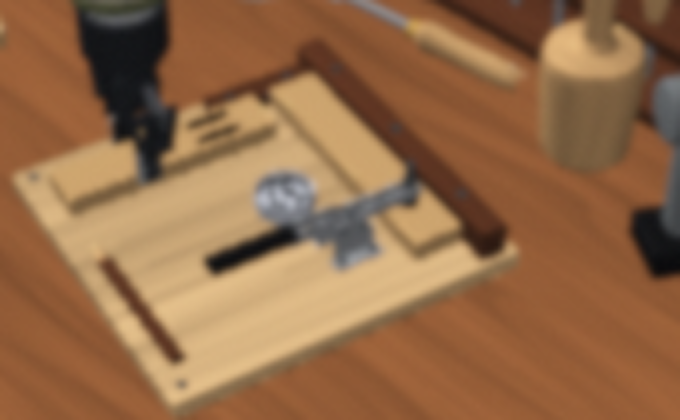

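View pics/t9z.png

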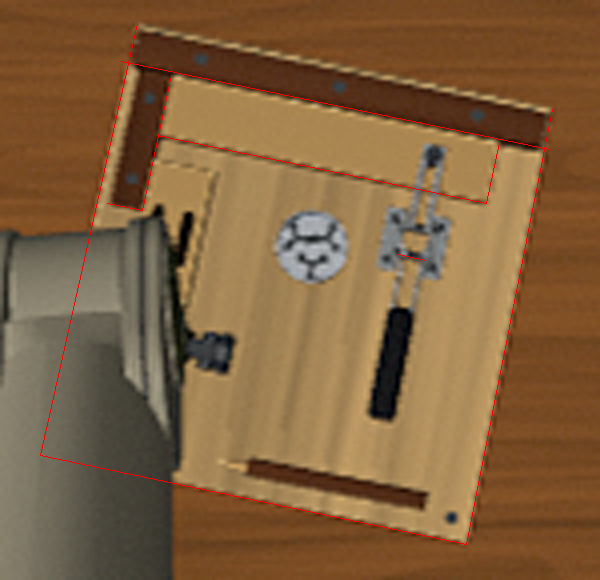

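The jam looks like drag from bearing down: Fx/Fz is about 0.8, and the image shows a clear gap ahead of the rail end. I'll unload it and advance with the weight carried.

{"method": "move_arm", "body": {"claw": [0, 0, 0, 0], "dp": [[0, 0, -0.005], [-0.003, 0, 0], [0, 0, 0], [0, 0, 0]], "turn": [[0, 0, 0], [0, 0, 0], [0, 0, 0], [0, 0, 0]]}}

```text
clock: 14.83
position: [0.4634, 0.0789, 0.0277]
ee_rot: [0.78, 0.626, 0.001, 0.0]
ft_force: [-0.8, -3.2, -1.6]
grip_width: 0.506
```

```bash
python3 st.py
```

```text
t 14.83 board pos [-0.0621  0.0955  0.0277] F board [-0.11 -3.31 -1.62] M [-0.82  0.13 -0.43] rel yaw deg 0.01 z [ 9.e-04  5.e-04 -1.e+00] q [-0.85  0.26  0.65  2.1  -0.21  0.85  1.27]
clock 14.83 pos [0.4634 0.0789 0.0277] F [-0.8 -3.2 -1.6] q [-0.85  0.26  0.65  2.1  -0.21  0.85  1.27] -> dp [-0.0173 -0.0144  0.0009] turn [ 0.001  -0.0009  0.0003]
```

{"method": "move_arm", "body": {"claw": [0, 0, 0, 0, 0], "dp": [[0, 0.01, 0], [0, 0.015, 0], [0, 0.015, 0], [0, 0, 0], [0, 0, 0]], "turn": [[0, 0, 0], [0, 0, 0], [0, 0, 0], [0, 0, 0], [0, 0, 0]]}}

```text
clock: 15.25
position: [0.4718, 0.077, 0.0278]
ee_rot: [0.78, 0.626, 0.001, 0.0]
ft_force: [-1.0, -4.1, -1.9]
grip_width: 0.503
```

```bash
python3 st.py
```

```text
t 15.25 board pos [-0.0535  0.0954  0.0278] F board [-0.11 -4.18 -1.87] M [-0.73  0.23 -0.31] rel yaw deg -0.0 z [ 1.7e-03  3.0e-04 -1.0e+00] q [-0.84  0.28  0.65  2.08 -0.22  0.85  1.29]
clock 15.25 pos [0.4718 0.077  0.0278] F [-1.  -4.1 -1.9] q [-0.84  0.28  0.65  2.08 -0.22  0.85  1.29] -> dp [-0.0172 -0.0573  0.0016] turn [ 0.0021 -0.0009 -0.0001]
```

{"method": "move_arm", "body": {"claw": [0, 0, 0, 0], "dp": [[-0.002, 0.01, 0], [0, 0.01, 0], [0, 0.005, 0], [0, 0, 0]], "turn": [[0, 0, 0], [0, 0, 0], [0, 0, 0], [0, 0, 0]]}}

```text
clock: 15.58
position: [0.4766, 0.0758, 0.028]
ee_rot: [0.78, 0.626, 0.001, 0.0]
ft_force: [0.4, -1.1, -1.3]
grip_width: 0.501
```

```bash
python3 st.py;  python3 - <<'E'
from h import *
from ov import *
pic('top','t10')
ov('pics/t10.png','top','pics/t10z.png',(265,325,155,225),lines,8)
E
```

```text
t 15.58 board pos [-0.0486  0.0953  0.028 ] F board [ 0.65 -0.99 -1.31] M [-0.29  0.14 -0.2 ] rel yaw deg 0.01 z [ 1.8e-03  8.0e-04 -1.0e+00] q [-0.83  0.29  0.65  2.07 -0.23  0.85  1.3 ]
clock 15.58 pos [0.4766 0.0758 0.028 ] F [ 0.4 -1.1 -1.3] q [-0.83  0.29  0.65  2.07 -0.23  0.85  1.3 ] -> dp [-0.0166 -0.0822  0.0022] turn [ 0.0021 -0.0015  0.0003]
```

View pics/t10z.png

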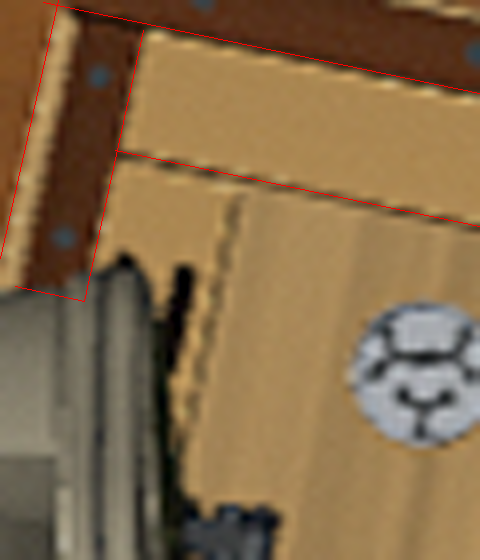

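{"method": "move_arm", "body": {"claw": [0, 0, 0, 0, 0], "dp": [[0.001, 0.004, 0], [0, 0.004, 0], [0, 0.004, 0], [0, 0, 0], [0, 0, 0]], "turn": [[0, 0, 0], [0, 0, 0], [0, 0, 0], [0, 0, 0], [0, 0, 0]]}}

```text
clock: 16.05
position: [0.4787, 0.0754, 0.0279]
ee_rot: [0.78, 0.626, 0.001, 0.0]
ft_force: [-0.1, -1.8, -2.2]
grip_width: 0.502
```

```bash
python3 st.py
```

```text
t 16.05 board pos [-0.0465  0.0953  0.0279] F board [ 0.33 -1.73 -2.19] M [-0.31  0.16 -0.16] rel yaw deg 0.01 z [ 1.4e-03  6.0e-04 -1.0e+00] q [-0.83  0.29  0.65  2.06 -0.23  0.86  1.31]
clock 16.05 pos [0.4787 0.0754 0.0279] F [-0.1 -1.8 -2.2] q [-0.83  0.29  0.65  2.06 -0.23  0.86  1.31] -> dp [-0.0166 -0.0926  0.0017] turn [ 0.0016 -0.0011  0.0002]
```

{"method": "move_arm", "body": {"claw": [0, 0, 0, 0], "dp": [[0, 0.003, 0.003], [0, 0.003, 0], [0, 0, 0], [0, 0, 0]], "turn": [[0, 0, 0], [0, 0, 0], [0, 0, 0], [0, 0, 0]]}}

```text
clock: 16.38
position: [0.4798, 0.0751, 0.0273]
ee_rot: [0.78, 0.626, 0.001, 0.0]
ft_force: [-1.2, -2.2, -1.2]
grip_width: 0.508
```

```bash
python3 st.py
```

```text
t 16.38 board pos [-0.0453  0.0953  0.0273] F board [-0.66 -2.42 -1.23] M [-0.23  0.16 -0.11] rel yaw deg 0.01 z [ 1.4e-03  6.0e-04 -1.0e+00] q [-0.82  0.3   0.65  2.06 -0.24  0.86  1.31]
clock 16.38 pos [0.4798 0.0751 0.0273] F [-1.2 -2.2 -1.2] q [-0.82  0.3   0.65  2.06 -0.24  0.86  1.31] -> dp [-0.0165 -0.0985 -0.0013] turn [ 0.0015 -0.0011  0.0002]
```

{"method": "move_arm", "body": {"claw": [0, 0, 0, 0], "dp": [[0, 0.003, 0], [0, 0.002, 0], [0, 0, 0], [0, 0, 0]], "turn": [[0, 0, 0], [0, 0, 0], [0, 0, 0], [0, 0, 0]]}}

```text
clock: 16.72
position: [0.4807, 0.0749, 0.0272]
ee_rot: [0.78, 0.626, 0.001, 0.0]
ft_force: [-0.1, -0.6, -1.5]
grip_width: 0.505
```

```bash
python3 st.py
```

```text
t 16.72 board pos [-0.0444  0.0953  0.0272] F board [ 0.01 -0.64 -1.47] M [-0.28  0.18 -0.15] rel yaw deg 0.01 z [ 1.3e-03  6.0e-04 -1.0e+00] q [-0.82  0.3   0.64  2.06 -0.24  0.86  1.31]
clock 16.72 pos [0.4807 0.0749 0.0272] F [-0.1 -0.6 -1.5] q [-0.82  0.3   0.64  2.06 -0.24  0.86  1.31] -> dp [-0.0165 -0.1032 -0.0014] turn [ 0.0014 -0.0011  0.0002]
```

Still free; I'll keep creeping.

{"method": "move_arm", "body": {"claw": [0, 0, 0, 0], "dp": [[0, 0.003, 0], [0, 0.002, 0], [0, 0, 0], [0, 0, 0]], "turn": [[0, 0, 0], [0, 0, 0], [0, 0, 0], [0, 0, 0]]}}

```text
clock: 17.05
position: [0.4809, 0.0749, 0.027]
ee_rot: [0.779, 0.626, 0.0, -0.0]
ft_force: [-5.4, 0.8, -0.8]
grip_width: 0.506
```

```bash
python3 st.py
```

```text
t 17.05 board pos [-0.0441  0.0953  0.027 ] F board [-5.45 -0.39 -0.83] M [ 0.15  1.2  -0.08] rel yaw deg 0.02 z [-3.e-04  6.e-04 -1.e+00] q [-0.82  0.3   0.64  2.06 -0.24  0.86  1.31]
clock 17.05 pos [0.4809 0.0749 0.027 ] F [-5.4  0.8 -0.8] q [-0.82  0.3   0.64  2.06 -0.24  0.86  1.31] -> dp [-0.0163 -0.1044 -0.0027] turn [-0.0005 -0.0007  0.0005]
```

{"method": "move_arm", "body": {"claw": [0, 0, 0, 0, 0], "dp": [[0.001, 0.002, 0], [0, 0.002, 0], [0, 0, 0], [0, 0, 0], [0, 0, 0]], "turn": [[0, 0, 0], [0, 0, 0], [0, 0, 0], [0, 0, 0], [0, 0, 0]]}}

```text
clock: 17.47
position: [0.481, 0.0749, 0.0268]
ee_rot: [0.78, 0.626, -0.001, -0.001]
ft_force: [-9.1, 1.1, 2.4]
grip_width: 0.504
```

```bash
python3 st.py
```

```text
t 17.47 board pos [-0.0441  0.0953  0.0268] F board [-9.16 -0.94  2.37] M [ 0.15  1.88 -0.14] rel yaw deg 0.02 z [-1.9e-03  7.0e-04 -1.0e+00] q [-0.82  0.3   0.64  2.05 -0.24  0.86  1.31]
clock 17.47 pos [0.481  0.0749 0.0268] F [-9.1  1.1  2.4] q [-0.82  0.3   0.64  2.05 -0.24  0.86  1.31] -> dp [-0.0167 -0.1045 -0.0031] turn [-0.0026 -0.0004  0.0004]
```

{"method": "move_arm", "body": {"claw": [0, 0, 0, 0, 0], "dp": [[0.001, 0.002, -0.001], [0.001, 0.002, 0], [0, 0, 0], [0, 0, 0], [0, 0, 0]], "turn": [[0, 0, 0], [0, 0, 0], [0, 0, 0], [0, 0, 0], [0, 0, 0]]}}

```text
clock: 17.88
position: [0.481, 0.0749, 0.0268]
ee_rot: [0.78, 0.626, -0.001, -0.001]
ft_force: [-12.9, 0.4, 4.7]
grip_width: 0.505
```

```bash
python3 st.py;  python3 - <<'E'
from h import *
from ov import *
pic('top','t11');pic('side','s11')
ov('pics/t11.png','top','pics/t11z.png',(265,325,155,225),lines,8)
ov('pics/s11.png','side','pics/s11z.png',(240,410,170,275),[])
E
```

```text
t 17.88 board pos [-0.0441  0.0954  0.0268] F board [-12.68  -2.4    4.73] M [ 0.    2.57 -0.19] rel yaw deg 0.01 z [-3.7e-03  6.0e-04 -1.0e+00] q [-0.82  0.3   0.64  2.05 -0.24  0.86  1.31]
clock 17.88 pos [0.481  0.0749 0.0268] F [-12.9   0.4   4.7] q [-0.82  0.3   0.64  2.05 -0.24  0.86  1.31] -> dp [-0.0169 -0.1046 -0.003 ] turn [-0.0048  0.0003  0.0002]
```

View pics/t11z.png

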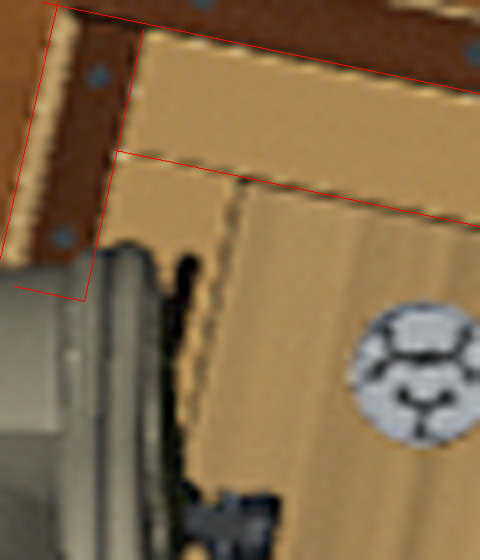

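View pics/s11z.png

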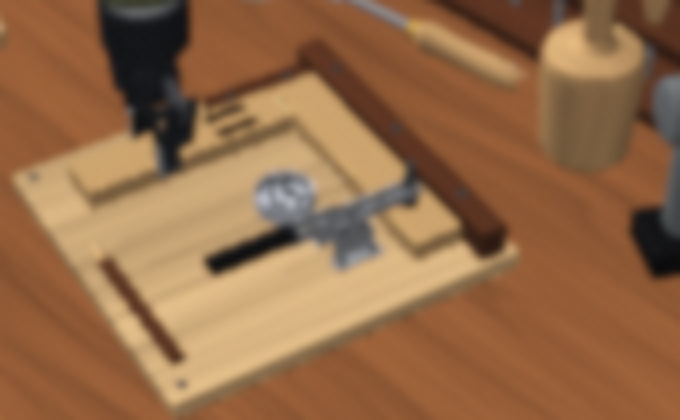

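{"method": "move_arm", "body": {"claw": [0, 0, 0, 0, 0], "dp": [[0, 0, -0.002], [0, 0.001, 0], [0, 0, 0], [0, 0, 0], [0, 0, 0]], "turn": [[0, 0, 0], [0, 0, 0], [0, 0, 0], [0, 0, 0], [0, 0, 0]]}}

```text
clock: 18.4
position: [0.481, 0.075, 0.0269]
ee_rot: [0.78, 0.626, -0.001, -0.001]
ft_force: [-11.4, 1.1, 1.6]
grip_width: 0.503
```

```bash
python3 st.py
```

```text
t 18.4 board pos [-0.0441  0.0954  0.0269] F board [-11.34  -1.34   1.62] M [ 0.2   2.35 -0.27] rel yaw deg 0.01 z [-4.e-03  5.e-04 -1.e+00] q [-0.82  0.3   0.64  2.05 -0.24  0.86  1.31]
clock 18.4 pos [0.481  0.075  0.0269] F [-11.4   1.1   1.6] q [-0.82  0.3   0.64  2.05 -0.24  0.86  1.31] -> dp [-0.0171 -0.1046 -0.0024] turn [-0.0051  0.0005  0.0003]
```

{"method": "move_arm", "body": {"claw": [0, 0, 0, 0, 0, 0, 0, 0], "dp": [[0, 0.002, -0.001], [0, 0, 0], [0, 0, 0], [0, 0, 0], [0, 0, 0], [0, 0, 0], [0, 0, 0], [0, 0, 0]], "turn": [[0, 0, 0], [0, 0, 0], [0, 0, 0], [0, 0, 0], [0, 0, 0], [0, 0, 0], [0, 0, 0], [0, 0, 0]]}}

```text
clock: 19.07
position: [0.481, 0.0749, 0.027]
ee_rot: [0.78, 0.626, -0.002, -0.002]
ft_force: [-12.3, 1.2, 1.0]
grip_width: 0.506
```

{"method": "move_arm", "body": {"claw": [0, 0, 0, 0, 0, 0, 0, 0], "dp": [[0, 0, 0], [0, 0, 0], [0, 0, 0], [0, 0, 0], [0, 0, 0], [0, 0, 0], [0, 0, 0], [0, 0, 0]], "turn": [[0, 0, 0], [0, 0, 0], [0, 0, 0], [0, 0, 0], [0, 0, 0], [0, 0, 0], [0, 0, 0], [0, 0, 0]]}}

```text
clock: 19.73
position: [0.481, 0.075, 0.027]
ee_rot: [0.78, 0.626, -0.002, -0.002]
ft_force: [-11.5, 2.1, 0.2]
grip_width: 0.512
```

```bash
python3 st.py
python3 - <<'E'
from h import *
from ov import *
pic('top','t12');pic('side','s12')
ov('pics/t12.png','top','pics/t12z.png',(240,390,140,285),lines)
ov('pics/s12.png','side','pics/s12z.png',(250,330,180,235),[],8)
E
```

```text
t 19.73 board pos [-0.0441  0.0954  0.027 ] F board [-11.7   -0.41   0.23] M [ 0.25  2.57 -0.32] rel yaw deg 0.02 z [-4.8e-03  4.0e-04 -1.0e+00] q [-0.82  0.3   0.64  2.05 -0.24  0.86  1.31]
clock 19.73 pos [0.481 0.075 0.027] F [-11.5   2.1   0.2] q [-0.82  0.3   0.64  2.05 -0.24  0.86  1.31] -> dp [-0.017  -0.1047 -0.0022] turn [-0.006   0.0008  0.0004]
```

View pics/t12z.png

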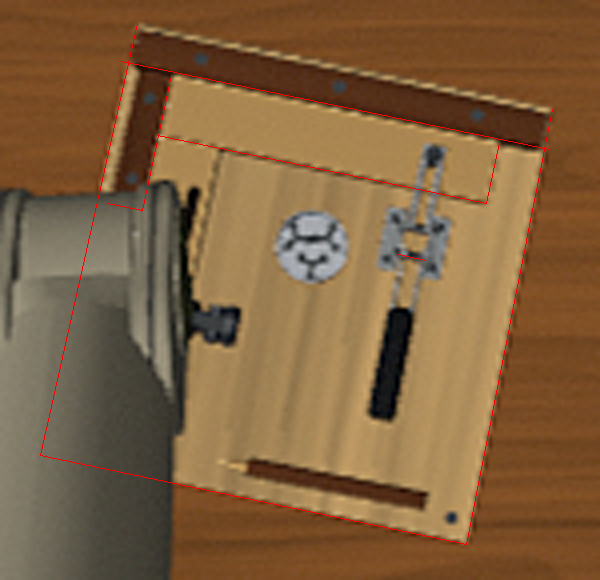

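View pics/s12z.png

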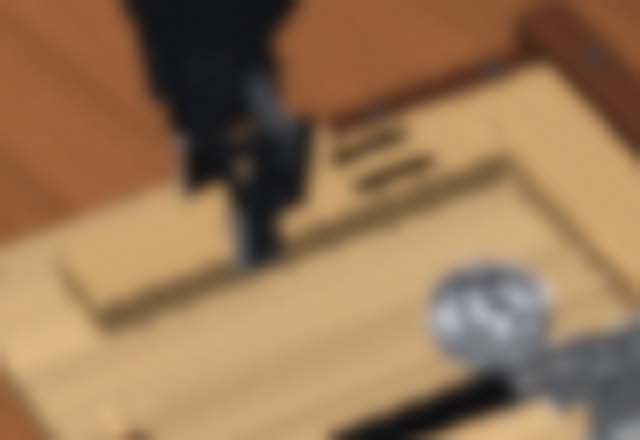

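Run:
```python
from h import *
uv=(np.array([[222,150],[192,275]])+.5)/4-.5+[240,140]
print(w2b(onz('top',uv,.038)).round(4))
o=manip.get_obs();print(o['clock'],o['ft_force'].round(2) if hasattr(o['ft_force'],'round') else o['ft_force'])
print(manip.hand_in())
```

```text
[[ 0.0786  0.0725  0.038 ]
 [-0.0133  0.0745  0.038 ]]
19.8333 [-11.46   0.96   0.07]
the job is handed in; nothing more can be done
None
```

I shut the toggle clamp, butted the rail against the stile along the side fence, and handed the job in at about 19.8 s with the arm still gripping and pushing. `hand_in` gives no verdict, so I don't know how it was judged.

**Last checks before handing in:**
- **Push:** it read 11.7 N along board x, with almost nothing sideways or vertical. This is the wrist force, so the force at the joint itself could be slightly lower because of drag.
- **Clamp:** the handle went down to its stop at about 26 N, and the camera shows the arm level with its tip on the stile. I couldn't measure the tip force directly.
- **Stile and bystanders:** the stile still lines up with its original edge. The tin and pencil look unmoved. I didn't recheck the items away from the board at the end.
- **Rail position:** the pocket-hole end is against the stile at board x of about 79 mm. Its right edge reads y of about 72.5 to 74.5 mm, where 75 mm is nominal. The sideways force on contact agreed with it lying along the fence.

**What went less well:**
- My first slide bore down too hard. It jammed for a moment at about 56 N forward and 69 N upward, under the 120 N wrist limit. I backed off, carried the rail's weight and slid it home cleanly.
- Because of that, the rail may sit a few tenths of a millimetre off the board, well inside the 3 mm allowed.
- The side camera disagrees with the top camera by about 2 mm. I relied on the top camera and on feeling the contact.

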